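# Clear a used tube from a light stand into the waste bin

## Task

Draw the longest of the three capped tubes straight out of its leaning socket, along the socket's own axis, so that the light stand neither tips, lifts nor gets dragged or twisted round, and drop the tube through the open mouth of the waste bin. Then push the bin's sliding cover fully shut. Leave the two shorter tubes in the stand, and the stand and everything else where they are.

Things in the scene. Friction and masses are not known exactly. Their poses are not given: they have to be found in the camera images.
- long_tube: Tube to throw away: stiff, capped, 165 mm long (the others 125 mm), about 45 g. Clear body 22 mm in diameter, paper band; its top 30 mm is a white ribbed cap 26 mm in diameter. Origin: centre of its foot; +z along the tube to the cap. Starts with its foot at the bottom of any one of the stand's sockets, with about 1.5 mm play all round; 75 mm of it stands out, leaning as the socket does.
- long_tube_top (a point): Centre of the flat top of the long tube's cap, 165 mm from its foot along the tube's axis; +z is the tube's axis.
- stand: Light free-standing white plastic stand, about 140 g, rubber underneath: pushed aside it tips or twists round. Base 76 mm (its x) by 180 mm (its y), 8 mm thick; origin at the centre of its underside, +z up. Three square sockets (outside 33 mm, hole 25 mm, 90 mm deep) at y = -60, 0, +60 mm, leaning 0.42 rad to its -x (roughly to the robot): axis (-0.408, 0, 0.913) in its frame.
- socket_mouth (a point): Centre of the mouth of the stand's middle socket: x = -14 mm, z = 101 mm in the stand's frame (hole bottoms at x = 23 mm, z = 19 mm). The outer sockets' mouths are 60 mm either side along the stand's y. Axes as the stand's.
- stand_end_l (a point): Middle of the underside edge of the stand's base at its +y end, 90 mm from its origin.
- stand_end_r (a point): The same at the stand's -y end.
- short_tube_a: One of two like tubes that stay in the stand: as the long one but 125 mm long, so 35 mm of it (mostly the cap) stands out of its socket. Origin: centre of its foot, +z towards the cap.
- short_tube_b: The other 125 mm tube that stays in the stand. Origin: centre of its foot, +z towards the cap.
- bin: Waste bin: hollow yellow plastic box with a white top, fixed down. 130 mm (its x) by 240 mm (its y) by 190 mm high, walls 4 mm, inside height about 180 mm. Origin: centre of its underside, +z up. The top is closed on the +y half, with a square mouth in the -y half; guide rails along its two long edges rise 8 mm above the top.
- mouth (a point): Centre of the bin's square mouth (100 by 100 mm) in the plane of its top, 190 mm above the table, at x = 0, y = -56 mm in the bin's frame; axes as the bin's.
- cover (a joint): How far the bin's sliding cover is open, in m: 0 = fully shut over the mouth (a stop), 0.102 = fully open. Pushed towards the bin's -y it shuts. It stays where it is left; about 1.5 N moves it, plus light damping. A flat grey plate 116 mm (x) by 110 mm (y) by 4 mm, its upper face 194.5 mm above the table.
- ridge (a point): Middle of the top edge of the upright ridge across the middle of the cover, for pushing: 70 mm long along the bin's x, 10 mm thick along y, standing 26 mm above the plate. The point is 220.5 mm above the table and moves with the cover; axes as the bin's. Shut, it is right above the mouth's centre.
- dishes: Bystander: two red culture dishes with clear lids, stacked, 92 mm in diameter, 30 mm high. Origin: centre of the underside.
- bottle: Bystander: white plastic bottle 68 mm in diameter, 150 mm high. Origin: centre of the underside.
- jar: Bystander: amber glass jar 50 mm in diameter, 70 mm high. Origin: centre of the underside.
- marker: Bystander: marker pen lying on the table along its y, 140 mm long, 14 mm thick. Origin: on its underside, 15 mm from its middle towards the white end.

How it is judged (in metres and radians):
On the way, in this order (a step that is already met when the one before it is completed fails the run):
1. the long tube is drawn clear of its socket, the stand still standing flat (z of long_tube in the frame of stand above 0.115 m and angle between stand's own z axis and vertical below 0.08 rad), for 0.1 s.
2. the long tube is wholly inside the bin and let go, the bin's mouth still open (x of long_tube in the frame of bin between -0.065 and 0.065 m and y of long_tube in the frame of bin between -0.12 and 0.12 m and z of long_tube in the frame of bin between -0.005 and 0.188 m and x of long_tube_top in the frame of bin between -0.065 and 0.065 m and y of long_tube_top in the frame of bin between -0.12 and 0.12 m and z of long_tube_top in the frame of bin between -0.005 and 0.188 m and value of joint cover above 0.05 m and contact force between the fingers and long_tube below 0.1 N), for 0.2 s.
3. the cover is pushed fully shut (value of joint cover below 0.006 m), for 0.2 s.
At the end, for the whole second after the job is handed in: The long tube lies wholly inside the bin, at rest; the cover is shut to within 6 mm; the stand stands flat with both its ends within 18 mm of where they were; the two short tubes are still in it and every bystander is within 40 mm of where it was (x of long_tube in the frame of bin between -0.065 and 0.065 m and y of long_tube in the frame of bin between -0.12 and 0.12 m and z of long_tube in the frame of bin between -0.005 and 0.188 m and x of long_tube_top in the frame of bin between -0.065 and 0.065 m and y of long_tube_top in the frame of bin between -0.12 and 0.12 m and z of long_tube_top in the frame of bin between -0.005 and 0.188 m and value of joint cover below 0.006 m and linear speed of each of long_tube, stand below 0.03 m/s and angle between stand's own z axis and vertical below 0.05 rad and distance of each of stand_end_l, stand_end_r from where it was at the start of the episode below 0.018 m and distance of each of short_tube_a, short_tube_b, dishes, bottle, jar, marker from where it was at the start of the episode below 0.04 m); the robot touches nothing.
It fails at once if the stand is tipped by more than 0.15 rad (angle between stand's own z axis and vertical above 0.15 rad).
It fails at once if the stand is lifted more than 15 mm off the table (height (world z) of stand above 0.015 m).
It fails at once if the stand is dragged or turned so that either end moves more than 25 mm (distance of any of stand_end_l, stand_end_r from where it was at the start of the episode above 0.025 m).
It fails at once if a short tube or bystander is moved more than 50 mm or knocked over (distance of any of short_tube_a, short_tube_b, dishes, bottle, jar, marker from where it was at the start of the episode above 0.05 m or angle between any of dishes, bottle, jar's own z axis and vertical above 0.5 rad).
It also fails if it takes over 54 s, if anything falls off the work surface, if the arm or the gripper's body presses on something with over 40 N, if the wrist force passes 120 N, or if a joint passes its speed limit or range.

## Robot

A 6-joint arm with a two-finger parallel gripper is mounted at the origin on the work surface. World frame = base frame: x ahead of the robot, y to its left, z up, the work surface at z = 0. Lengths are in mm, angles in degrees, forces in N, time in s.
With the tool pointing down it reaches from about 250 to 800 mm from the base axis. Payload 8.5 kg.
Tool frame: the origin (TCP) lies midway between the tips of the shut fingers; the grasp point (between the pads) lies behind it (manip.grip_point_offset is the z of the grasp point in the tool frame, in mm); z points along the fingers, y is the line along which they close (so a half turn about z gives the same grasp; the last joint's range is limited). The gripper opens to 85 mm and grips with 20 to 120 N. Pads are 22 mm wide; open, the fingers measure 114 mm over their backs; the gripper's body (76 mm by 85 mm) begins 54 mm behind the grasp point. The pads swing forward as they close: fully open they stand 13 mm farther back than shut.
Start: joints at [75.287, 13.648, -0.773, 75.585, 0, 90], TCP at [133.33, 507.742, 231.276] pointing down, gripper open.
Joint ranges: [-152.45, 152.45], [-59.26, 108.67], [-65.41, 83.53], [-104.44, 129.93], [-82.83, 76.93], [-180, 180]. Speed limits (degrees/s): [127.2, 127.2, 159.86, 180, 180, 180].

## Interface

Orientations are given as [roll, pitch, yaw] about the fixed x, y, z axes, in that order (R = Rz(yaw) Ry(pitch) Rx(roll)).
In Python, from rig import manip gives the robot as it stands.
- The arm moves only by the tool arm_command, never from a script. Its argument "steps" is a list of rows, each an object with "travel": the shift along the tool's x, y, z in cm, a list of three; "yaw": the turn about the tool's z in degrees; "fingers": the gripper's target within -1 to 1 (fully open at 1, half-way at 0, shut at -1). In form: [{"travel": [tx, ty, tz], "yaw": yaw, "fingers": fingers}, ...]. A call has 1 to 20 rows; each row shifts and turns the commanded pose from where the row before left it, along the tool's axes as they then stand; what a row does not reach is not made up. A row lasts 1/10 s, in which the tool goes at most 50 mm and 8.59 degrees, less where a joint would pass 70% of its speed; a pose out of reach is approached as far as the arm can. A call with a gripper value outside its range is refused whole. The fingers move at their own pace and stop on an object; "squeeze" is the grip in N (left out, the last holds). Time passes only in rows, so rows that do not move let the fingers close. It gives the time, the measured TCP pose, the force, the opening and the grip force at its end, in the units of the state.
- manip.observe(): the state, without advancing time (a new reading comes with each control period).
- manip.capture(name): name is "side" or "top"; returns a dict with "frame" (480x640x3 uint8, red, green, blue), "fx", "fy", "cx", "cy" (pixels), "origin" and "orientation" of the camera in the world. Camera axes: x right, y up, looking along -z (the intrinsics and any distortion apply to the point x, -y, -z); pixel columns grow to the right and rows downward; lengths in mm; the calibration is good to about 2 mm. A picture is of the moment at which its call begins. There is no depth.
- manip.job_done(): hands the job in; it is judged then, once.
The state is a dict: "time_s": time; "qpos": joint angles; "qvel": joint speeds; "joint_efforts": joint torques, N m; "ee_pos": TCP position; "tool_rot": TCP orientation; "wrist_force": force on the tool from outside, world axes, zero at the start; "moment": the same for the moment, N m; "grip_width": opening from 0.0 (shut) to 1.0 (fully open); "finger_force": force on a finger pad.
Only numpy, scipy, OpenCV 4.12 (cv2) and the standard library are available. Lean on these libraries where they do the work, as an engineer would, in place of code of your own. Each camera call takes 0.05 s, during which the arm holds its last target. There are 200 camera calls.

## Working session

There is one attempt and no reset: what is moved stays moved. The work goes in short steps, Python scripts to look and compute and a tool call to move; the robot and the scene stay as the last step left them, time stands still between calls to the robot, and variables do not carry over. Pictures are saved under pics/ and viewed, at most 11 in all, crops included, and the job is handed in when it is done.

Besides the shell and the picture viewer there is one more tool, called as a command line: name --argument value ..., lists and objects as JSON in quotes. arm_command: Moves the arm, as the interface text tells. Its arguments: {"type":"object","properties":{"steps":{"type":"array","items":{"type":"object","properties":{"travel":{"type":"array","items":{"type":"number"}},"yaw":{"type":"number"},"fingers":{"type":"number"}}}},"squeeze":{"type":"number"}},"required":["steps"]}

```bash
ls; mkdir -p pics
python3 - <<'E'
from rig import manip
import cv2
print(manip.observe(), manip.grip_point_offset)
for n in("side","top"):
    c=manip.capture(n); cv2.imwrite(f"pics/{n}0.png",c["frame"][:,:,::-1])
    print({k:v for k,v in c.items() if k!="frame"})
E
```

```text
pics
{'time_s': 0.0, 'qpos': array([ 7.52879261e+01,  1.36800609e+01, -8.16472828e-01,  7.55858634e+01,
        2.00257220e-03,  9.00019411e+01]), 'qvel': array([-0.03415744,  0.02354703,  0.01065923,  0.05699688, -0.00960369,
       -0.01228858]), 'joint_efforts': array([-1.76426292e-03, -5.38774323e+01,  3.46434045e+01,  1.84609497e-02,
       -3.26670215e-04,  2.88896203e-06]), 'ee_pos': array([133.21178799, 507.37976413, 230.68903954]), 'tool_rot': array([-1.79917603e+02, -1.99977860e-03,  1.65285982e+02]), 'wrist_force': array([ 0.96741888, -0.09596814, -0.13425817]), 'moment': array([-0.01562417,  0.02738789, -0.02610365]), 'finger_force': 0.0, 'grip_width': 1.003480186840808} -18.700000000000003
{'fx': 451.637424591594, 'fy': 451.637424591594, 'cx': 315.727038108514, 'cy': 242.20260366391258, 'origin': array([ 277.32841675, -666.83453932,  755.09087238]), 'orientation': array([ 49.69349055,   0.35194119, -25.16153703])}
{'fx': 590.2066375553726, 'fy': 590.2066375553726, 'cx': 317.95709016026586, 'cy': 244.52084899204297, 'origin': array([ 260.64716878,    7.85795822, 1546.67960491]), 'orientation': array([ 13.36431861,  -0.30920932, -89.52506938])}
```

View pics/side0.png

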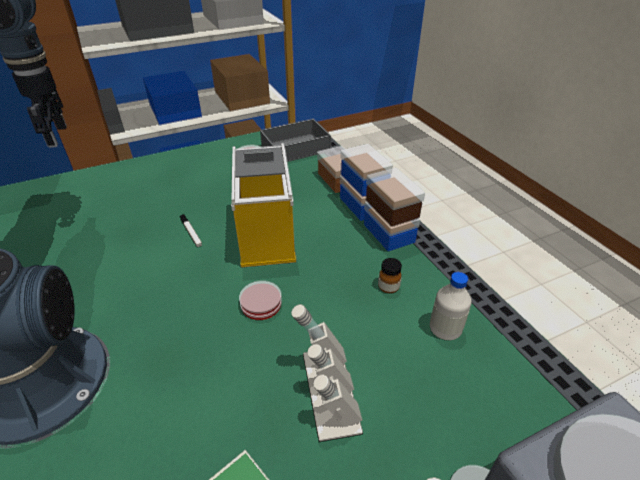

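View pics/top0.png

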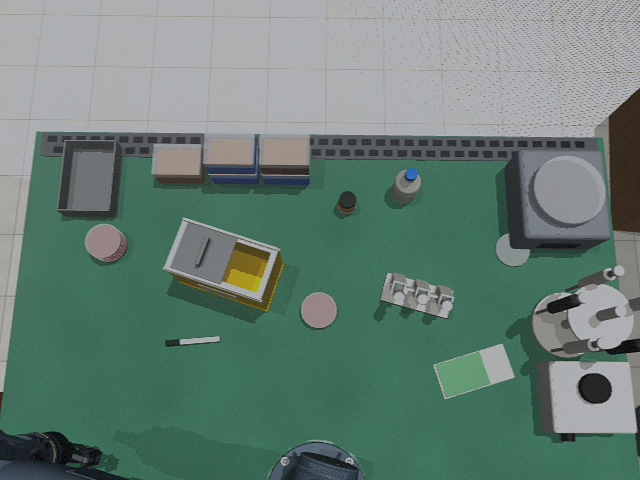

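The side view shows the stand at about (330,385), with the long tube in its far (+y) socket and its cap at (300,315). The bin is at about (262,205) with its mouth towards the robot. The top view shows the stand at about (418,296), the bin at (225,262) and the cover ridge at (202,252). I'll zoom in next.

```bash
cat > h.py <<'E'
import numpy as np, cv2
from scipy.spatial.transform import Rotation as Ro
from rig import manip
def ray(c,u,v):
    d=Ro.from_euler('xyz',c['orientation'],degrees=True).apply([(u-c['cx'])/c['fx'],-(v-c['cy'])/c['fy'],-1.])
    return np.array(c['origin']),d
def onz(c,u,v,z):
    o,d=ray(c,u,v); return o+d*(z-o[2])/d[2]
def tri(c1,p1,c2,p2):
    o1,d1=ray(c1,*p1);o2,d2=ray(c2,*p2)
    t=np.linalg.lstsq(np.c_[d1,-d2],o2-o1,rcond=None)[0]
    a,b=o1+d1*t[0],o2+d2*t[1]; return (a+b)/2,np.linalg.norm(a-b)
def proj(c,p):
    q=Ro.from_euler('xyz',c['orientation'],degrees=True).inv().apply(np.array(p)-c['origin'])
    return [c['cx']-c['fx']*q[0]/q[2], c['cy']+c['fy']*q[1]/q[2]]
E
python3 - <<'E'
import cv2,numpy as np
s=cv2.imread("pics/side0.png");t=cv2.imread("pics/top0.png")
a=cv2.resize(s[295:445,280:370],None,fx=4,fy=4,interpolation=2)  #360x600
b=cv2.resize(t[262:332,370:470],(440,308),interpolation=2)
c=cv2.resize(t[210:316,155:290],None,fx=2.75,fy=2.75,interpolation=2)
im=np.zeros((600,800,3),np.uint8); im[:,:360]=a; im[:308,360:]=b; im[308:308+min(292,c.shape[0]),360:360+c.shape[1]]=c[:292]
cv2.imwrite("pics/z0.png",im)
E
```

```text
(no output)
```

View pics/z0.png

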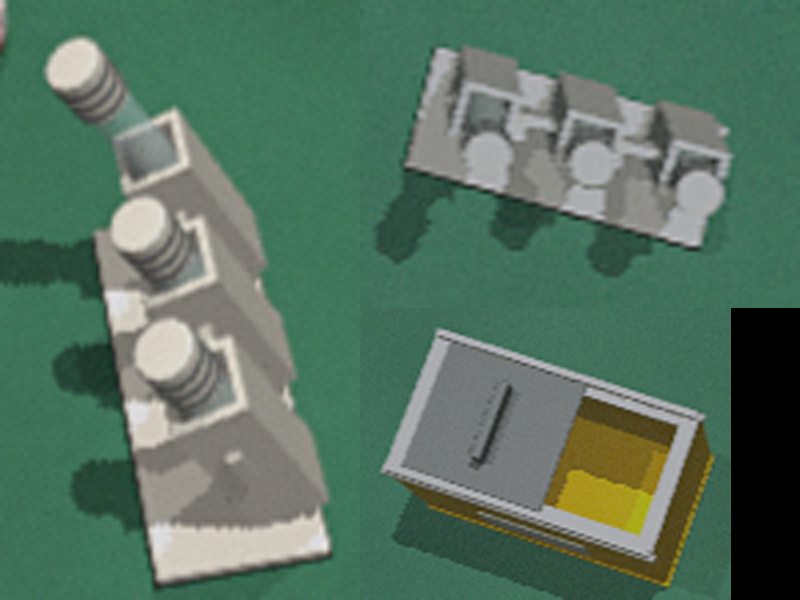

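The zoom gives cap-top centres (side / top): long (299.5,311.8) / (399,298), middle short (315.8,351.5) / (423,299.3), right short (322,382) / (447.3,305.6). It also shows the bin's top corners and the ridge.

Run:
```python
from h import *
np.set_printoptions(precision=1,suppress=True)
s=manip.capture("side");t=manip.capture("top")
T=[tri(s,a,t,b) for a,b in [((299.5,311.8),(399.1,298)),((315.8,351.5),(423,299.3)),((322,382),(447.3,305.6))]]
for x in T: print("cap",*x)
b=lambda x,y:(370+(x-360)/4.4,262+y/4.4)
P=[onz(t,*b(*q),z)[:2] for q,z in [((407,168),8),((700,247),8),((437,48),8)]]
print("base corners",P,np.linalg.norm(P[0]-P[1]),np.linalg.norm(P[0]-P[2]),"yaw of y-axis",np.degrees(np.arctan2(*(P[0]-P[1])[::-1]))-90)
d=T[1][0]-T[2][0];print("yaw from shorts",np.degrees(np.arctan2(d[1],d[0]))-90)
sh=lambda q,z:onz(s,280+q[0]/4,295+q[1]/4,z)[:2]
S=[sh((158,583),4),sh((330,552),4)];print("side corners",S,np.linalg.norm(S[0]-S[1]))
c=lambda x,y:(155+(x-360)/2.75,210+(y-308)/2.75)
C=np.array([onz(t,*c(*q),198)[:2] for q in [(440,332),(704,416),(652,558),(385,472)]]);print("bin",C,C.mean(0))
d=C[0]-C[1]+C[3]-C[2];print("bin yaw",np.degrees(np.arctan2(d[1],d[0]))-90,np.linalg.norm(d)/2)
print("ridge",[onz(t,*c(*q),220)[:2] for q in [(510,385),(478,463)]])
```

```text
cap [ 463.9 -189.8  164.7] 5.371382440938188
cap [ 465.7 -252.4  129.6] 4.069281749981512
cap [ 450.1 -310.   131.8] 2.8285981520423524
base corners [array([ 477.8, -163.1]), array([ 432.3, -336. ]), array([ 550.7, -182.4])] 178.71803995786942 75.36770258404772 yaw of y-axis -14.739024135214024
yaw from shorts -15.227497450527736
side corners [array([ 434.4, -336.6]), array([ 506.9, -355.9])] 75.02279134901946
bin [[640.9 321.1]
 [568.8  91.9]
 [446.8 132.5]
 [517.8 360. ]] [543.6 226.3]
bin yaw -17.38766971155367 239.29612924591663
ridge [array([589. , 254.3]), array([521.9, 277.5])]
```

arm_command --steps '[{"travel": [0,0,-0.7],"yaw": 8.5,"fingers": 0.2},{"travel": [0,0,-0.7],"yaw": 8.5,"fingers": 0.2},{"travel": [0,0,-0.7],"yaw": 8.5,"fingers": 0.2},{"travel": [0,0,-0.7],"yaw": 8.5,"fingers": 0.2},{"travel": [0,0,-0.7],"yaw": 8.5,"fingers": 0.2},{"travel": [0,0,-0.7],"yaw": 8.5,"fingers": 0.2},{"travel": [0,0,-0.7],"yaw": 8.5,"fingers": 0.2},{"travel": [0,0,-0.7],"yaw": 8.5,"fingers": 0.2},{"travel": [0,0,-0.7],"yaw": 8.5,"fingers": 0.2},{"travel": [0,0,-0.7],"yaw": 8.5,"fingers": 0.2},{"travel": [0,0,0],"yaw": 8.5,"fingers": 0.2},{"travel": [0,0,0],"yaw": 8.5,"fingers": 0.2},{"travel": [0,0,0],"yaw": 8.5,"fingers": 0.2},{"travel": [0,0,0],"yaw": 8.5,"fingers": 0.2},{"travel": [0,0,0],"yaw": 8.5,"fingers": 0.2},{"travel": [0,0,0],"yaw": 8.5,"fingers": 0.2},{"travel": [0,0,0],"yaw": 8.5,"fingers": 0.2},{"travel": [0,0,0],"yaw": 8.5,"fingers": 0.2},{"travel": [0,0,0],"yaw": 8.5,"fingers": 0.2},{"travel": [0,0,0],"yaw": 8.5,"fingers": 0.2}]'

```text
time_s: 2.2
ee_pos: [392.5, 273.8, 301.9]
tool_rot: [-166.0, 10.0, 26.1]
wrist_force: [0.8, -0.9, 0.2]
grip_width: 0.599
finger_force: 0.0
```

arm_command --steps '[{"travel": [0,0,0],"yaw": 5,"fingers": 0.2},{"travel": [0,0,0],"yaw": 5,"fingers": 0.2},{"travel": [0,0,0],"yaw": 0,"fingers": 0.2}]'

```text
time_s: 2.5
ee_pos: [408.8, 231.7, 301.8]
tool_rot: [-165.2, 12.4, 20.0]
wrist_force: [-0.9, 0.0, 0.0]
grip_width: 0.6
finger_force: 0.0
```

Run:
```python
from h import *
o=manip.observe();print(o['qpos'].round(1),o['ee_pos'],o['tool_rot'],o['qvel'])
```

```text
[ 20.   16.3  10.1  96.3  14.8 179.9] [408.81930556 231.6959128  301.78301561] [-165.20682068   12.39984365   20.00926662] [ 3.08803766 -0.53943094 -0.06676604 -1.02527276  0.65594474 -0.04661066]
```

arm_command --steps '[{"travel": [0,0,0],"yaw": -8.5,"fingers": 0.2},{"travel": [0,0,0],"yaw": -8.5,"fingers": 0.2},{"travel": [0,0,0],"yaw": -8.5,"fingers": 0.2},{"travel": [0,0,0],"yaw": -8.5,"fingers": 0.2}]'

```text
time_s: 2.9
ee_pos: [407.5, 234.5, 302.3]
tool_rot: [-160.9, 2.0, 53.4]
wrist_force: [0.5, -0.0, -0.5]
grip_width: 0.6
finger_force: 0.0
```

Run:
```python
from h import *
o=manip.observe();print(o['qpos'].round(1),o['ee_pos'],o['tool_rot'],o['qvel'])
```

```text
[ 20.3  16.2  10.1  96.2  14.8 145.6] [407.47423929 234.48114617 302.28472636] [-160.93391773    1.98338868   53.4481738 ] [ 1.24979541e-01  4.15259601e-02 -3.05105051e-02 -1.94889933e-02
 -5.97154007e-02 -8.43063267e+01]
```

The last joint reached its limit, which tilted the tool. I'll write a helper for moves in world axes and then work on restoring the tilt.

```bash
cat >> h.py <<'E'
def st(*targets):
    "print state; for each world target, remaining shift in tool axes (cm)"
    o=manip.observe(); R=Ro.from_euler('xyz',o['tool_rot'],degrees=True).as_matrix()
    np.set_printoptions(precision=2,suppress=True)
    print(o['time_s'],'q',o['qpos'].round(1),'p',o['ee_pos'],'F',o['wrist_force'],'g',o['grip_width'],o['finger_force']); print(R)
    print('rot',o['tool_rot'])
    p=o['ee_pos']
    for t in targets: print(t,'tool cm',R.T@(np.array(t)-p)/10); p=np.array(t)
    return R,o
E
python3 -c "
from h import *
st([560,-200,370],[800,-290,370])"
```

```text
2.9 q [ 20.3  16.2  10.1  96.2  14.8 145.6] p [407.47 234.48 302.28] F [ 0.53 -0.04 -0.51] g 0.6002626987191114 0.0
[[ 0.6   0.75 -0.28]
 [ 0.8  -0.57  0.17]
 [-0.03 -0.33 -0.94]]
rot [-160.93    1.98   53.45]
[560, -200, 370] tool cm [-26.04  34.12 -18.01]
[800, -290, 370] tool cm [ 7.06 23.21 -8.28]
```

arm_command --steps '[{"travel": [-2.2,2.84,-1.5],"yaw": 0,"fingers": 0.2},{"travel": [-2.2,2.84,-1.5],"yaw": 0,"fingers": 0.2},{"travel": [-2.2,2.84,-1.5],"yaw": 0,"fingers": 0.2},{"travel": [-2.2,2.84,-1.5],"yaw": 0,"fingers": 0.2},{"travel": [-2.2,2.84,-1.5],"yaw": 0,"fingers": 0.2},{"travel": [-2.2,2.84,-1.5],"yaw": 0,"fingers": 0.2},{"travel": [-2.2,2.84,-1.5],"yaw": 0,"fingers": 0.2},{"travel": [-2.2,2.84,-1.5],"yaw": 0,"fingers": 0.2},{"travel": [-2.2,2.84,-1.5],"yaw": 0,"fingers": 0.2},{"travel": [-2.2,2.84,-1.5],"yaw": 0,"fingers": 0.2},{"travel": [-2.2,2.84,-1.5],"yaw": 0,"fingers": 0.2},{"travel": [-2.2,2.84,-1.5],"yaw": 0,"fingers": 0.2},{"travel": [0,0,0],"yaw": 0,"fingers": 0.2}]'

```text
time_s: 4.2
ee_pos: [558.4, -208.5, 367.8]
tool_rot: [-161.1, 2.1, 52.9]
wrist_force: [0.6, -0.6, -0.8]
grip_width: 0.605
finger_force: 0.0
```

```bash
python3 -c "
from h import *
st([880,-320,370])"
```

```text
4.2 q [-22.   41.3  62.  129.5   2.9 105. ] p [ 558.41 -208.51  367.8 ] F [ 0.61 -0.63 -0.79] g 0.6053784262844687 0.0
[[ 0.6   0.75 -0.28]
 [ 0.8  -0.58  0.17]
 [-0.04 -0.32 -0.95]]
rot [-161.15    2.11   52.91]
[880, -320, 370] tool cm [ 10.49  30.44 -11.03]
```

arm_command --steps '[{"travel": [0.9,2.5,-0.9],"yaw": 0,"fingers": 0.2},{"travel": [0.9,2.5,-0.9],"yaw": 0,"fingers": 0.2},{"travel": [0.9,2.5,-0.9],"yaw": 0,"fingers": 0.2},{"travel": [0.9,2.5,-0.9],"yaw": 0,"fingers": 0.2}]'

```text
time_s: 4.6
ee_pos: [622.3, -221.8, 329.5]
tool_rot: [-164.0, 1.2, 52.8]
wrist_force: [-0.6, -0.2, -0.0]
grip_width: 0.597
finger_force: 0.0
```

```bash
python3 -c "
from h import *
st([880,-320,370])"
```

```text
4.6 q [-21.1  48.6  72.8 129.8   3.3 105.8] p [ 622.35 -221.76  329.53] F [-0.56 -0.16 -0.04] g 0.5972121106383141 0.0
[[ 0.6   0.76 -0.23]
 [ 0.8  -0.59  0.15]
 [-0.02 -0.28 -0.96]]
rot [-164.      1.2    52.84]
[880, -320, 370] tool cm [  7.65  24.28 -11.34]
```

arm_command --steps '[{"travel": [1.0,2.5,-3.8],"yaw": 0,"fingers": 0.2},{"travel": [1.0,2.5,-3.8],"yaw": 0,"fingers": 0.2},{"travel": [1.0,2.5,-3.8],"yaw": 0,"fingers": 0.2},{"travel": [1.0,2.5,-3.8],"yaw": 0,"fingers": 0.2},{"travel": [1.0,2.5,-3.8],"yaw": 0,"fingers": 0.2}]'

```text
time_s: 5.1
ee_pos: [658.3, -231.0, 369.4]
tool_rot: [-172.8, -1.6, 52.3]
wrist_force: [0.6, -0.1, -0.8]
grip_width: 0.598
finger_force: 0.0
```

```bash
python3 -c "
from h import *
st([880,-320,370])"
```

```text
5.1 q [-20.9  48.7  82.2 129.8   3.6 106.5] p [ 658.35 -231.05  369.39] F [ 0.64 -0.07 -0.81] g 0.597606077197696 0.0
[[ 0.61  0.79 -0.08]
 [ 0.79 -0.6   0.1 ]
 [ 0.03 -0.13 -0.99]]
rot [-172.81   -1.61   52.27]
[880, -320, 370] tool cm [ 6.53 22.81 -2.75]
```

arm_command --steps '[{"travel": [-3.7,0.4,-0.2],"yaw": 0,"fingers": 0.2},{"travel": [-3.7,0.4,-0.2],"yaw": 0,"fingers": 0.2},{"travel": [-3.7,0.4,-0.2],"yaw": 0,"fingers": 0.2},{"travel": [-3.7,0.4,-0.2],"yaw": 0,"fingers": 0.2},{"travel": [-3.7,0.4,-0.2],"yaw": 0,"fingers": 0.2},{"travel": [0,0,0],"yaw": 0,"fingers": 0.2}]'

```text
time_s: 5.7
ee_pos: [558.5, -394.7, 371.7]
tool_rot: [-172.8, -1.5, 52.0]
wrist_force: [-0.3, -0.1, -0.9]
grip_width: 0.599
finger_force: 0.0
```

```bash
python3 -c "
from h import *
R,o=st()
print(R.T@[35,-25,0]/10,R.T@[0,0,40]/10)"
```

```text
5.7 q [-36.   45.1  74.1 126.2   1.8  91.8] p [ 558.53 -394.74  371.66] F [-0.35 -0.09 -0.9 ] g 0.5994586494098935 0.0
[[ 0.62  0.78 -0.08]
 [ 0.79 -0.61  0.1 ]
 [ 0.03 -0.13 -0.99]]
rot [-172.79   -1.52   51.96]
[ 0.19  4.26 -0.53] [ 0.11 -0.5  -3.97]
```

arm_command --steps '[{"travel": [0.2,1.5,-4.0],"yaw": 0,"fingers": 0.2},{"travel": [0.2,1.5,-4.0],"yaw": 0,"fingers": 0.2},{"travel": [0.2,1.5,-4.0],"yaw": 0,"fingers": 0.2},{"travel": [0.2,1.5,-4.0],"yaw": 0,"fingers": 0.2},{"travel": [0.2,1.5,-4.0],"yaw": 0,"fingers": 0.2}]'

```text
time_s: 6.2
ee_pos: [555.6, -384.5, 457.1]
tool_rot: [178.4, -2.0, 52.2]
wrist_force: [-0.7, -0.9, 0.2]
grip_width: 0.604
finger_force: 0.0
```

```bash
python3 -c "
from h import *
R,o=st()
print(R.T@[35,-25,0]/10,R.T@[0,0,40]/10)"
```

```text
6.2 q [-35.6  42.   83.5 129.9   2.   92.3] p [ 555.59 -384.46  457.12] F [-0.7  -0.93  0.22] g 0.6036706089863919 0.0
[[ 0.61  0.79  0.04]
 [ 0.79 -0.61  0.01]
 [ 0.04  0.03 -1.  ]]
rot [178.4   -2.03  52.22]
[0.17 4.3  0.13] [ 0.14  0.11 -4.  ]
```

arm_command --steps '[{"travel": [0,0,1],"yaw": -8,"fingers": 0.2},{"travel": [0,0,1],"yaw": -8,"fingers": 0.2},{"travel": [0,0,1],"yaw": -8,"fingers": 0.2},{"travel": [0,0,1],"yaw": -8,"fingers": 0.2},{"travel": [0,0,1],"yaw": -8,"fingers": 0.2},{"travel": [0,0,1],"yaw": -8,"fingers": 0.2},{"travel": [0,0,1],"yaw": -8,"fingers": 0.2},{"travel": [0,0,1],"yaw": -8,"fingers": 0.2},{"travel": [0,0,1],"yaw": -8,"fingers": 0.2},{"travel": [0,0,1],"yaw": -8,"fingers": 0.2},{"travel": [0,0,1],"yaw": -8,"fingers": 0.2},{"travel": [0,0,1],"yaw": -8,"fingers": 0.2},{"travel": [0,0,1],"yaw": -8,"fingers": 0.2},{"travel": [0,0,1],"yaw": -8,"fingers": 0.2},{"travel": [0,0,0],"yaw": 0,"fingers": 0.2}]'

```text
time_s: 7.7
ee_pos: [561.2, -383.1, 315.3]
tool_rot: [178.6, 2.0, 164.1]
wrist_force: [-0.4, 0.0, -0.4]
grip_width: 0.603
finger_force: 0.0
```

```bash
python3 -c "
from h import *
st([469.6,-191.4,230],[469.6,-191.4,139])"
```

```text
7.7 q [-35.2  28.9  34.5  94.2   2.  -19.3] p [ 561.21 -383.06  315.28] F [-0.37  0.   -0.41] g 0.6028485512665008 0.0
[[-0.96  0.27  0.04]
 [ 0.27  0.96  0.01]
 [-0.04  0.02 -1.  ]]
rot [178.64   2.03 164.06]
[469.6, -191.4, 230] tool cm [14.37 15.72  8.4 ]
[469.6, -191.4, 139] tool cm [ 0.32 -0.22  9.09]
```

arm_command --steps '[{"travel": [1.44,1.57,0.84],"yaw": -0.5,"fingers": 0.2},{"travel": [1.44,1.57,0.84],"yaw": -0.5,"fingers": 0.2},{"travel": [1.44,1.57,0.84],"yaw": 0,"fingers": 0.2},{"travel": [1.44,1.57,0.84],"yaw": 0,"fingers": 0.2},{"travel": [1.44,1.57,0.84],"yaw": 0,"fingers": 0.2},{"travel": [1.44,1.57,0.84],"yaw": 0,"fingers": 0.2},{"travel": [1.44,1.57,0.84],"yaw": 0,"fingers": 0.2},{"travel": [1.44,1.57,0.84],"yaw": 0,"fingers": 0.2},{"travel": [1.44,1.57,0.84],"yaw": 0,"fingers": 0.2},{"travel": [1.44,1.57,0.84],"yaw": 0,"fingers": 0.2},{"travel": [0,0,0],"yaw": 0,"fingers": 0.2},{"travel": [0,0,0],"yaw": 0,"fingers": 0.2}]'

```text
time_s: 8.9
ee_pos: [467.7, -193.4, 230.9]
tool_rot: [178.7, 2.2, 164.8]
wrist_force: [0.0, -0.4, -0.0]
grip_width: 0.598
finger_force: 0.0
```

Run:
```python
from h import *
st([469.6,-191.4,190],[469.6,-191.4,139])
for n,x,y in(("side",250,220),("top",350,230)):
    c=manip.capture(n);print(n,proj(c,manip.observe()['ee_pos']))
    f=cv2.resize(np.ascontiguousarray(c['frame'][y:y+130,x:x+100,::-1]),None,fx=4,fy=4,interpolation=2)
    a=f if n=="side" else np.hstack([a,f])
cv2.imwrite("pics/a1.png",a)
```

```text
8.9 q [-23.4  10.3  -5.2  72.5   1.6  -8.3] p [ 467.71 -193.35  230.87] F [ 0.01 -0.35 -0.04] g 0.5981493187756273 0.0
[[-0.96  0.26  0.04]
 [ 0.26  0.97  0.01]
 [-0.04  0.02 -1.  ]]
rot [178.68   2.16 164.81]
[469.6, -191.4, 190] tool cm [0.02 0.14 4.09]
[469.6, -191.4, 139] tool cm [ 0.19 -0.12  5.1 ]
side [np.float64(300.01085894523146), np.float64(286.0198601853055)]
top [np.float64(405.18688743077723), np.float64(290.84958389883207)]
```

View pics/a1.png

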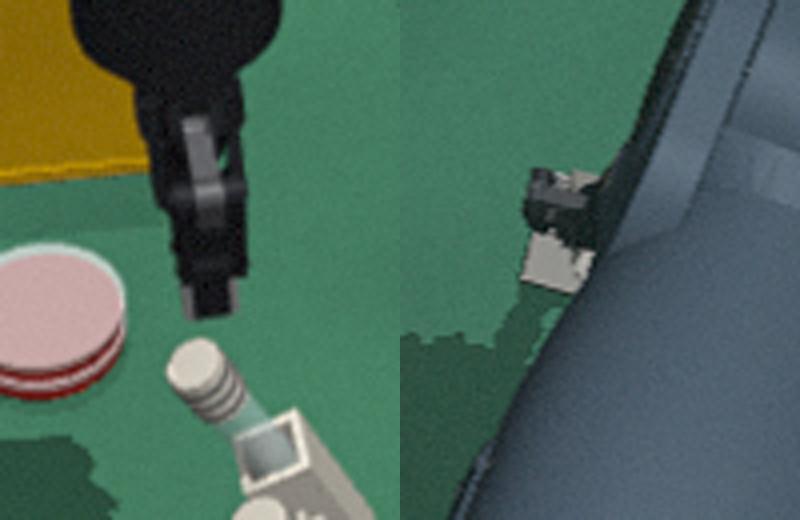

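The side view shows the fingers straddling above the long cap (zoom 205,365), and the alignment looks right. I'll descend and grip.

arm_command --squeeze 50 --steps '[{"travel": [0,0.14,1.5],"yaw": 0,"fingers": 0.2},{"travel": [0,0,1.5],"yaw": 0,"fingers": 0.2},{"travel": [0.1,0,1.5],"yaw": 0,"fingers": 0.2},{"travel": [0.1,-0.06,1.5],"yaw": 0,"fingers": 0.2},{"travel": [0,-0.06,1.2],"yaw": 0,"fingers": 0.2},{"travel": [0,0,1],"yaw": 0,"fingers": 0.2},{"travel": [0,0,1],"yaw": 0,"fingers": 0.2},{"travel": [0,0,0],"yaw": 0,"fingers": 0.2},{"travel": [0,0,0],"yaw": 0,"fingers": 0.0}]'

```text
time_s: 9.9
ee_pos: [469.2, -191.5, 137.3]
tool_rot: [178.7, 2.0, 164.9]
wrist_force: [0.2, -0.5, 0.3]
grip_width: 0.503
finger_force: 0.0
```

Run:
```python
from h import *
st([469.6,-191.4,139])
c=manip.capture("side");cv2.imwrite("pics/a2.png",cv2.resize(np.ascontiguousarray(c['frame'][240:370,250:370,::-1]),None,fx=4,fy=4,interpolation=2))
```

```text
9.9 q [-23.2  13.5 -15.3  59.4   1.6  -8.1] p [ 469.18 -191.5   137.31] F [ 0.16 -0.49  0.27] g 0.50258053640145 0.0
[[-0.96  0.26  0.04]
 [ 0.26  0.97  0.01]
 [-0.03  0.02 -1.  ]]
rot [178.65   2.   164.92]
[469.6, -191.4, 139] tool cm [-0.04  0.02 -0.17]
```

View pics/a2.png

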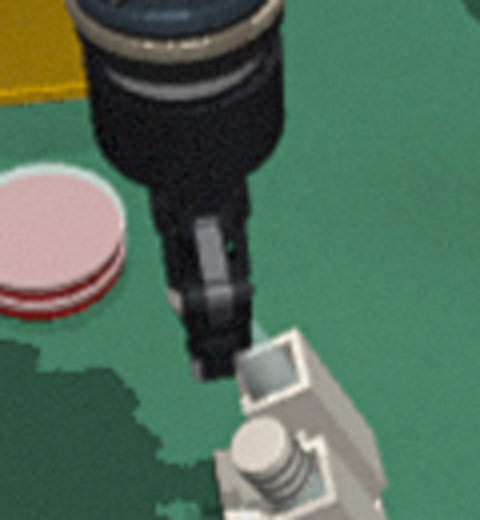

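The near finger covers the cap and the stand hasn't moved. I'll close now.

arm_command --squeeze 50 --steps '[{"travel": [0,0,0],"yaw": 0,"fingers": -0.2},{"travel": [0,0,0],"yaw": 0,"fingers": -0.3},{"travel": [0,0,0],"yaw": 0,"fingers": -0.35},{"travel": [0,0,0],"yaw": 0,"fingers": -0.4},{"travel": [0,0,0],"yaw": 0,"fingers": -0.5},{"travel": [0,0,0],"yaw": 0,"fingers": -1},{"travel": [0,0,0],"yaw": 0,"fingers": -1},{"travel": [0,0,0],"yaw": 0,"fingers": -1}]'

```text
time_s: 10.75
ee_pos: [469.1, -191.7, 137.5]
tool_rot: [178.7, 2.0, 164.9]
wrist_force: [-2.5, -0.7, 5.6]
grip_width: 0.291
finger_force: 48.8
```

Run:
```python
from h import *
R,o=st()
print(R.T@np.array([-0.408*np.cos(np.radians(14.8)),0.408*np.sin(np.radians(14.8)),.913]))
```

```text
10.75 q [-23.2  13.5 -15.3  59.4   1.6  -8.1] p [ 469.07 -191.65  137.53] F [-2.53 -0.75  5.56] g 0.29134997098440835 48.79398465156555
[[-0.96  0.26  0.04]
 [ 0.26  0.97  0.01]
 [-0.04  0.02 -1.  ]]
rot [178.68   2.02 164.91]
[ 0.38  0.02 -0.93]
```

Gripped. I'll draw it gently along the axis and check.

arm_command --steps '[{"travel": [0.11,0.006,-0.28],"yaw": 0,"fingers": -1},{"travel": [0.15,0.008,-0.37],"yaw": 0,"fingers": -1},{"travel": [0.19,0.01,-0.465],"yaw": 0,"fingers": -1},{"travel": [0.19,0.01,-0.465],"yaw": 0,"fingers": -1},{"travel": [0.19,0.01,-0.465],"yaw": 0,"fingers": -1},{"travel": [0,0,0],"yaw": 0,"fingers": -1}]'

```text
time_s: 11.35
ee_pos: [460.3, -189.1, 158.1]
tool_rot: [178.7, 2.0, 164.9]
wrist_force: [0.0, 1.0, -0.6]
grip_width: 0.289
finger_force: 49.1
```

Run:
```python
from h import *
st()
c=manip.capture("side");cv2.imwrite("pics/a3.png",cv2.resize(np.ascontiguousarray(c['frame'][230:450,260:380,::-1]),None,fx=2.7,fy=2.7,interpolation=2))
```

```text
11.35 q [-23.3  11.8 -14.4  62.    1.6  -8.3] p [ 460.29 -189.11  158.08] F [ 0.05  1.02 -0.63] g 0.2893474164231337 49.06554579734802
[[-0.96  0.26  0.04]
 [ 0.26  0.97  0.01]
 [-0.04  0.02 -1.  ]]
rot [178.66   2.04 164.93]
```

View pics/a3.png

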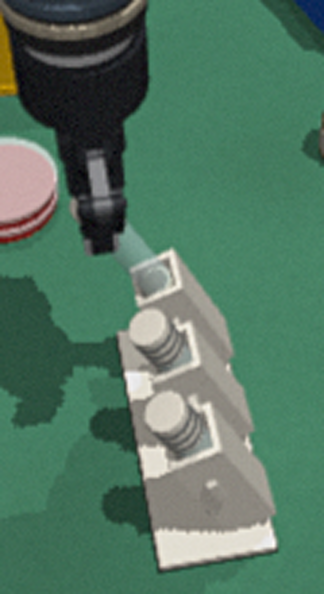

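The tube is coming out with the stand still and the forces near zero. I'll keep drawing.

arm_command --steps '[{"travel": [0.26,0.014,-0.65],"yaw": 0,"fingers": -1},{"travel": [0.32,0.017,-0.79],"yaw": 0,"fingers": -1},{"travel": [0.32,0.017,-0.79],"yaw": 0,"fingers": -1},{"travel": [0.32,0.017,-0.79],"yaw": 0,"fingers": -1},{"travel": [0.32,0.017,-0.79],"yaw": 0,"fingers": -1},{"travel": [0.32,0.017,-0.79],"yaw": 0,"fingers": -1},{"travel": [0.32,0.017,-0.79],"yaw": 0,"fingers": -1},{"travel": [0.32,0.017,-0.79],"yaw": 0,"fingers": -1},{"travel": [0.32,0.017,-0.79],"yaw": 0,"fingers": -1},{"travel": [0.32,0.017,-0.79],"yaw": 0,"fingers": -1},{"travel": [0.32,0.017,-0.79],"yaw": 0,"fingers": -1},{"travel": [0.32,0.017,-0.79],"yaw": 0,"fingers": -1},{"travel": [0.32,0.017,-0.79],"yaw": 0,"fingers": -1},{"travel": [0,0,-1.5],"yaw": 0,"fingers": -1},{"travel": [0,0,-3],"yaw": 0,"fingers": -1},{"travel": [0,0,-3],"yaw": 0,"fingers": -1},{"travel": [0,0,-1.5],"yaw": 0,"fingers": -1}]'

```text
time_s: 13.1
ee_pos: [413.9, -179.1, 349.8]
tool_rot: [178.7, 2.1, 164.9]
wrist_force: [0.1, -0.7, 0.0]
grip_width: 0.292
finger_force: 49.1
```

Run:
```python
from h import *
R,o=st()
c=manip.capture("side");cv2.imwrite("pics/a4.png",cv2.resize(np.ascontiguousarray(c['frame'][150:450,180:380,::-1]),None,fx=2,fy=2,interpolation=2))
```

```text
13.1 q [-24.5   4.    4.6  88.7   1.7  -9.5] p [ 413.88 -179.13  349.78] F [ 0.12 -0.75  0.01] g 0.29216413049701917 49.13931369781494
[[-0.96  0.26  0.04]
 [ 0.26  0.97  0.01]
 [-0.04  0.02 -1.  ]]
rot [178.68   2.15 164.92]
```

View pics/a4.png

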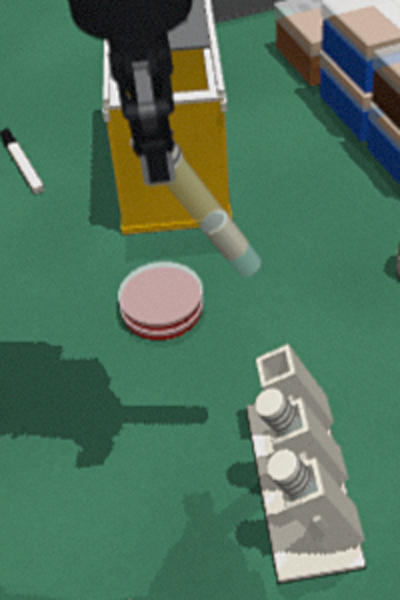

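The tube hangs leaning in the gripper and the stand is flat with both short tubes in place. Next I'll turn the lean along the bin's y axis and carry it over.

arm_command --steps '[{"travel": [0,0,0],"yaw": -7.5,"fingers": -1},{"travel": [0,0,0],"yaw": -8,"fingers": -1},{"travel": [0,0,0],"yaw": -8,"fingers": -1},{"travel": [0,0,0],"yaw": -8,"fingers": -1},{"travel": [0,0,0],"yaw": -8,"fingers": -1},{"travel": [0,0,0],"yaw": -8,"fingers": -1},{"travel": [0,0,0],"yaw": -8,"fingers": -1},{"travel": [0,0,0],"yaw": -8,"fingers": -1},{"travel": [0,0,0],"yaw": -8,"fingers": -1},{"travel": [0,0,0],"yaw": -8,"fingers": -1},{"travel": [0,0,0],"yaw": -8,"fingers": -1},{"travel": [0,0,0],"yaw": 0,"fingers": -1}]'

```text
time_s: 14.35
ee_pos: [413.5, -178.9, 346.7]
tool_rot: [-178.1, 1.4, -107.4]
wrist_force: [-0.9, -0.8, -1.1]
grip_width: 0.287
finger_force: 49.1
```

Run:
```python
from h import *
st([518,145,360],[518,145,300],[522.7,159.5,207])
```

```text
14.35 q [-24.5   4.1   4.2  88.4   1.7 -97.1] p [ 413.51 -178.86  346.71] F [-0.95 -0.83 -1.06] g 0.2872699427490246 49.126026034355164
[[-0.3  -0.95  0.04]
 [-0.95  0.3   0.01]
 [-0.03 -0.03 -1.  ]]
rot [-178.1     1.44 -107.41]
[518, 145, 360] tool cm [-34.05  -0.3   -0.47]
[518, 145, 300] tool cm [0.15 0.2  5.99]
[522.7, 159.5, 207] tool cm [-1.29  0.3   9.33]
```

arm_command --steps '[{"travel": [-1.5,0,-0.2],"yaw": 0,"fingers": -1},{"travel": [-3,0,-0.2],"yaw": 0,"fingers": -1},{"travel": [-3,0,-0.1],"yaw": 0,"fingers": -1},{"travel": [-3,0,0],"yaw": 0,"fingers": -1},{"travel": [-3,0,0],"yaw": 0,"fingers": -1},{"travel": [-3,0,0],"yaw": 0,"fingers": -1},{"travel": [-3,0,0],"yaw": 0,"fingers": -1},{"travel": [-3,-0.1,0],"yaw": 0,"fingers": -1},{"travel": [-3,-0.1,0],"yaw": 0,"fingers": -1},{"travel": [-3,-0.1,0],"yaw": 0,"fingers": -1},{"travel": [-3,0,0],"yaw": 0,"fingers": -1},{"travel": [-1.5,0,0],"yaw": 0,"fingers": -1},{"travel": [-1,0,0],"yaw": 0,"fingers": -1},{"travel": [0,0,0],"yaw": 0,"fingers": -1},{"travel": [0,0,0],"yaw": 0,"fingers": -1}]'

```text
time_s: 15.85
ee_pos: [518.5, 143.5, 360.7]
tool_rot: [-178.1, 1.4, -107.6]
wrist_force: [-0.3, -0.1, -1.4]
grip_width: 0.292
finger_force: 49.1
```

Run:
```python
from h import *
st([518,145,300],[522.7,159.5,207])
for n,x,y in(("side",200,80),("top",170,200)):
    c=manip.capture(n)
    f=cv2.resize(np.ascontiguousarray(c['frame'][y:y+180,x:x+130,::-1]),None,fx=3,fy=3,interpolation=2)
    a=f if n=="side" else np.hstack([a,f])
cv2.imwrite("pics/a5.png",a)
```

```text
15.85 q [ 15.4  12.7  16.7  91.6   0.1 -57. ] p [518.53 143.49 360.67] F [-0.28 -0.09 -1.39] g 0.29168393919439234 49.10338997840881
[[-0.3  -0.95  0.04]
 [-0.95  0.3   0.01]
 [-0.02 -0.03 -1.  ]]
rot [-178.07    1.41 -107.59]
[518, 145, 300] tool cm [0.02 0.3  6.06]
[522.7, 159.5, 207] tool cm [-1.3   0.3   9.33]
```

View pics/a5.png

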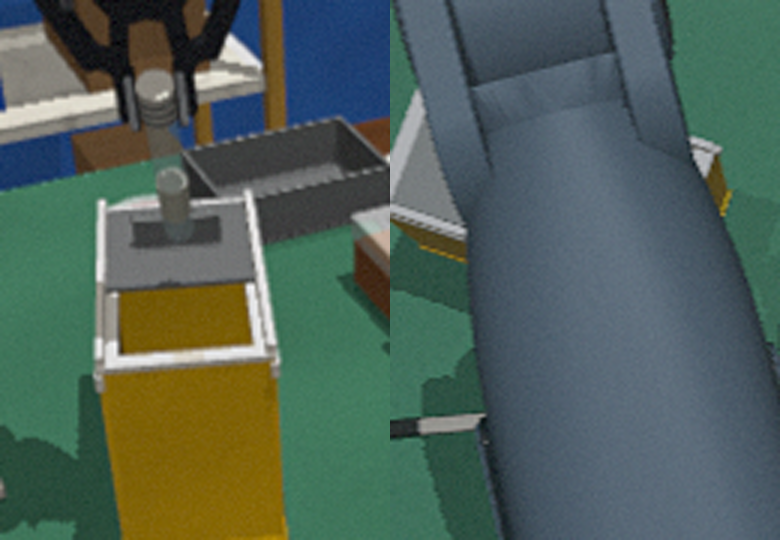

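The tube leans with its foot away from the camera, at side pixel (259,158). I'll compare that with the expected foot position.

Run:
```python
from h import *
c=manip.capture("side")
for off in(50,61,75,90): print(off,proj(c,[518.5+.299*off,143.5+.954*off,379-np.sqrt(150**2-off**2)]))
# cap top
print(proj(c,[518.5-.299*5,143.5-.954*5,379+12]))
```

```text
50 [np.float64(257.712745064425), np.float64(162.85354248468138)]
61 [np.float64(257.35362389374893), np.float64(158.66502049748584)]
75 [np.float64(256.8401300810867), np.float64(152.7888495394832)]
90 [np.float64(256.2058005558155), np.float64(145.67392803682282)]
[np.float64(251.68545912326783), np.float64(107.53677837905522)]
```

arm_command --steps '[{"travel": [0.3,0.15,1],"yaw": 0,"fingers": -1},{"travel": [0.3,0.15,2],"yaw": 0,"fingers": -1},{"travel": [0,0,2],"yaw": 0,"fingers": -1},{"travel": [0,0,2],"yaw": 0,"fingers": -1},{"travel": [-0.2,0,1.5],"yaw": 0,"fingers": -1},{"travel": [-0.3,0,1.5],"yaw": 0,"fingers": -1},{"travel": [-0.3,0,1.5],"yaw": 0,"fingers": -1},{"travel": [-0.3,0,1.5],"yaw": 0,"fingers": -1},{"travel": [-0.3,0,1.2],"yaw": 0,"fingers": -1},{"travel": [-0.3,0,1],"yaw": 0,"fingers": -1},{"travel": [0,0,0],"yaw": 0,"fingers": -1},{"travel": [0,0,0],"yaw": 0,"fingers": -1}]'

```text
time_s: 17.2
ee_pos: [525.3, 157.5, 209.3]
tool_rot: [-178.1, 1.4, -107.5]
wrist_force: [-0.6, 0.8, -0.1]
grip_width: 0.287
finger_force: 49.1
```

Run:
```python
from h import *
st([522.7,159.5,207])
c=manip.capture("side")
cv2.imwrite("pics/a6.png",cv2.resize(np.ascontiguousarray(c['frame'][80:260,200:330,::-1]),None,fx=3,fy=3,interpolation=2))
```

```text
17.2 q [ 16.6  14.6  -2.8  70.2   0.1 -55.8] p [525.3  157.54 209.26] F [-0.55  0.8  -0.05] g 0.2870121190544222 49.12560760974884
[[-0.3  -0.95  0.04]
 [-0.95  0.3   0.01]
 [-0.02 -0.03 -1.  ]]
rot [-178.06    1.43 -107.53]
[522.7, 159.5, 207] tool cm [-0.1   0.31  0.22]
```

View pics/a6.png

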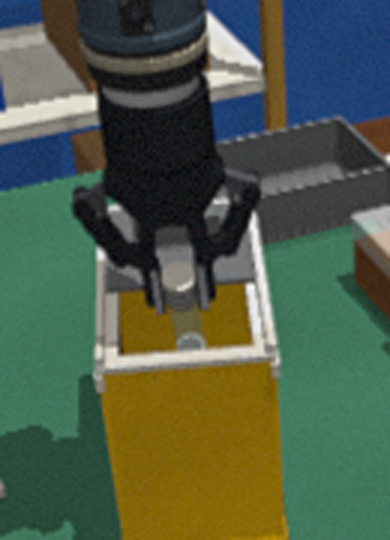

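The tube is inside the mouth and no force is showing, so I'll release it.

arm_command --steps '[{"travel": [0,0,0],"yaw": 0,"fingers": 0.3},{"travel": [0,0,0],"yaw": 0,"fingers": 0.3},{"travel": [0,0,0],"yaw": 0,"fingers": 0.3},{"travel": [0,0,0],"yaw": 0,"fingers": 0.3},{"travel": [0,0,0],"yaw": 0,"fingers": 0.3},{"travel": [0,0,-1],"yaw": 0,"fingers": 0.3},{"travel": [0,0,-3],"yaw": 0,"fingers": -1},{"travel": [0,0,-3],"yaw": 0,"fingers": -1},{"travel": [0,0,-2],"yaw": 0,"fingers": -1},{"travel": [0,0,0],"yaw": 0,"fingers": -1},{"travel": [0,0,0],"yaw": 0,"fingers": -1},{"travel": [0,0,0],"yaw": 0,"fingers": -1}]'

```text
time_s: 18.45
ee_pos: [521.3, 156.3, 298.2]
tool_rot: [-178.1, 1.4, -107.5]
wrist_force: [0.5, -0.4, -0.7]
grip_width: -0.001
finger_force: 0.0
```

Run:
```python
from h import *
y=np.array([.299,.954]);b=np.array([543.6,226.3])
P=lambda d,z:[*(b+d*y),z]
st(P(78,300),P(78,205),P(-46,205))
c=manip.capture("side")
cv2.imwrite("pics/a7.png",cv2.resize(np.ascontiguousarray(c['frame'][80:260,200:330,::-1]),None,fx=3,fy=3,interpolation=2))
```

```text
18.45 q [ 16.6  13.    8.1  82.7   0.1 -55.8] p [521.31 156.28 298.17] F [ 0.49 -0.43 -0.67] g -0.0008967513222623249 0.0
[[-0.3  -0.95  0.04]
 [-0.95  0.3   0.01]
 [-0.02 -0.03 -1.  ]]
rot [-178.12    1.39 -107.53]
[np.float64(566.922), np.float64(300.712), 300] tool cm [-15.15   0.01   0.18]
[np.float64(566.922), np.float64(300.712), 205] tool cm [0.23 0.31 9.49]
[np.float64(529.846), np.float64(182.416), 205] tool cm [12.39 -0.04 -0.3 ]
```

View pics/a7.png

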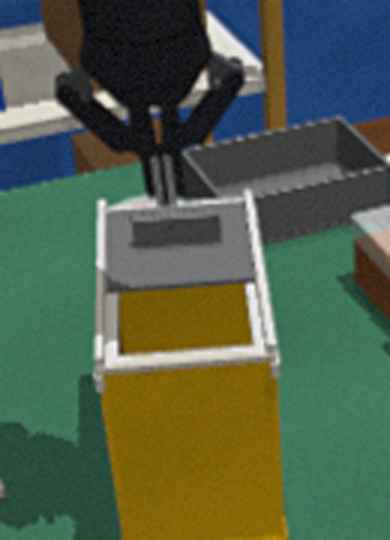

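The tube is out of sight inside the bin and the cover is still open. I'll go behind the ridge.

arm_command --steps '[{"travel": [-2,0,0],"yaw": 0,"fingers": -1},{"travel": [-3,0,0],"yaw": 0,"fingers": -1},{"travel": [-3,0,0],"yaw": 0,"fingers": -1},{"travel": [-3,0,0],"yaw": 0,"fingers": -1},{"travel": [-3,0,0],"yaw": 0,"fingers": -1},{"travel": [-1.2,0,0],"yaw": 0,"fingers": -1},{"travel": [0,0.1,2],"yaw": 0,"fingers": -1},{"travel": [0.1,0.1,3],"yaw": 0,"fingers": -1},{"travel": [0.1,0.1,2.5],"yaw": 0,"fingers": -1},{"travel": [0,0,1.3],"yaw": 0,"fingers": -1},{"travel": [0,0,0],"yaw": 0,"fingers": -1},{"travel": [0,0,0],"yaw": 0,"fingers": -1}]'

```text
time_s: 19.7
ee_pos: [567.3, 301.1, 214.7]
tool_rot: [-178.1, 1.4, -107.5]
wrist_force: [-0.2, 0.5, 1.3]
grip_width: 0.001
finger_force: 0.0
```

Run:
```python
from h import *
y=np.array([.299,.954]);b=np.array([543.6,226.3])
P=lambda d,z:[*(b+d*y),z]
_,o=st(P(-36,205)); print((o['ee_pos'][:2]-b)@y)
```

```text
19.7 q [ 28.1  23.9  11.7  75.6  -0.4 -44.3] p [567.34 301.14 214.74] F [-0.22  0.52  1.31] g 0.0006916326949877822 0.0
[[-0.3  -0.95  0.04]
 [-0.95  0.3   0.01]
 [-0.02 -0.03 -1.  ]]
rot [-178.09    1.4  -107.54]
[np.float64(532.836), np.float64(191.95600000000002), 205] tool cm [11.47  0.02  0.69]
78.49505331541542
```

arm_command --steps '[{"travel": [0,0,0.8],"yaw": 0,"fingers": -1},{"travel": [0,0,0],"yaw": 0,"fingers": -1},{"travel": [0.8,0,-0.02],"yaw": 0,"fingers": -1},{"travel": [0.9,0,-0.02],"yaw": 0,"fingers": -1},{"travel": [0.9,0,-0.02],"yaw": 0,"fingers": -1},{"travel": [0.9,0,-0.02],"yaw": 0,"fingers": -1},{"travel": [0.9,0,-0.02],"yaw": 0,"fingers": -1},{"travel": [0.9,0,-0.02],"yaw": 0,"fingers": -1},{"travel": [0.9,0,-0.02],"yaw": 0,"fingers": -1},{"travel": [0.9,0,-0.02],"yaw": 0,"fingers": -1},{"travel": [0.9,0,-0.02],"yaw": 0,"fingers": -1},{"travel": [0.9,0,-0.02],"yaw": 0,"fingers": -1},{"travel": [0.9,0,-0.02],"yaw": 0,"fingers": -1},{"travel": [0.8,0,-0.02],"yaw": 0,"fingers": -1},{"travel": [0.5,0,-0.02],"yaw": 0,"fingers": -1},{"travel": [0.4,0,0],"yaw": 0,"fingers": -1},{"travel": [0,0,0],"yaw": 0,"fingers": -1}]'

```text
time_s: 21.4
ee_pos: [533.4, 192.7, 206.5]
tool_rot: [-178.1, 1.6, -107.5]
wrist_force: [1.0, 6.1, 0.4]
grip_width: -0.001
finger_force: 3.0
```

Run:
```python
from h import *
y=np.array([.299,.954]);b=np.array([543.6,226.3])
_,o=st(); print((o['ee_pos'][:2]-b)@y)
```

```text
21.4 q [ 19.8  16.4  -0.7  70.4   0.1 -52.6] p [533.37 192.67 206.52] F [0.97 6.14 0.37] g -0.0010682733712928628 3.0048157274723053
[[-0.3  -0.95  0.04]
 [-0.95  0.3   0.02]
 [-0.03 -0.03 -1.  ]]
rot [-178.07    1.57 -107.51]
-35.139646495115976
```

arm_command --steps '[{"travel": [0.2,0,0],"yaw": 0,"fingers": -1},{"travel": [0.2,0,0],"yaw": 0,"fingers": -1},{"travel": [0,0,0],"yaw": 0,"fingers": -1}]'

```text
time_s: 21.7
ee_pos: [533.3, 192.4, 206.7]
tool_rot: [-178.1, 1.9, -107.4]
wrist_force: [4.8, 22.2, -3.8]
grip_width: 0.003
finger_force: 11.2
```

At the stop: the force rose to 22 N with no further movement. I'll back off, rise and check.

arm_command --steps '[{"travel": [-0.7,0,0],"yaw": 0,"fingers": -1},{"travel": [-1,0,-0.3],"yaw": 0,"fingers": -1},{"travel": [0,0,-3],"yaw": 0,"fingers": -1},{"travel": [0,0,-4],"yaw": 0,"fingers": -1},{"travel": [0,0,-3],"yaw": 0,"fingers": -1},{"travel": [0,0,-2],"yaw": 0,"fingers": -1},{"travel": [0,0,0],"yaw": 0,"fingers": -1},{"travel": [0,0,0],"yaw": 0,"fingers": -1},{"travel": [0,0,0],"yaw": 0,"fingers": -1}]'

```text
time_s: 22.6
ee_pos: [531.7, 202.5, 328.4]
tool_rot: [-178.1, 1.4, -107.5]
wrist_force: [-0.5, -0.5, -0.3]
grip_width: -0.003
finger_force: 0.0
```

Run:
```python
from h import *
st()
c=manip.capture("side")
cv2.imwrite("pics/a8.png",cv2.resize(np.ascontiguousarray(c['frame'][80:450,160:480,::-1]),None,fx=1.6,fy=1.6,interpolation=2))
```

```text
22.6 q [ 20.9  15.7  16.1  88.1  -0.1 -51.5] p [531.75 202.48 328.4 ] F [-0.46 -0.47 -0.29] g -0.002623168537812473 0.0
[[-0.3  -0.95  0.04]
 [-0.95  0.3   0.01]
 [-0.02 -0.03 -1.  ]]
rot [-178.15    1.35 -107.53]
```

View pics/a8.png

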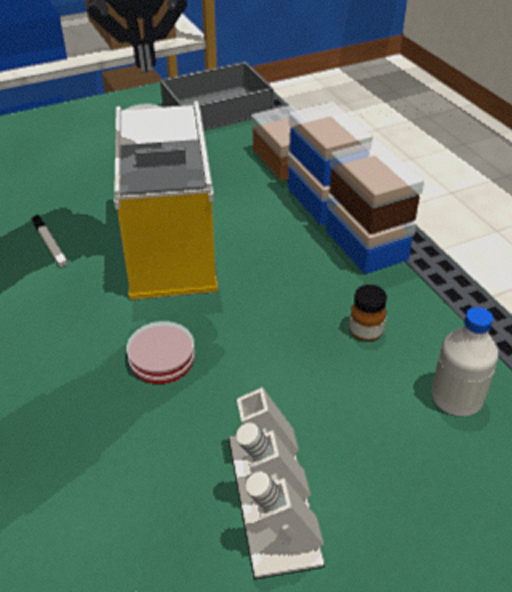

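The cover is shut over the mouth (zoom 160,165), the stand is flat with its two short tubes, and the bystanders are in place. Handing in.

```bash
python3 -c "
from rig import manip
print(manip.job_done())"
```

```text
the job is handed in; nothing more can be done
None
```

The long tube is in the bin, the cover is pushed to its stop, and the stand, short tubes and bystanders look unmoved in the last picture; the job is handed in at about 23 s, with no verdict returned.

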